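# Scan the board, then unlock its tilting holder

### The job

The board in the tilting holder has to be turned over for work on its back, and its bar-code label will then face away, so scan it first: pick up the cordless scanner, point its red window at the white bar-code label on the board from a hand's breadth away (5 to 10 cm), keep it steady on the label for a good second, then lay the scanner flat on the bench again, clear of the holder. Then grip the red knob of the holder's sprung index plunger and pull it straight out as far as it goes, so that the pin leaves its hole and the frame turns over by itself; finish while still gripping the knob and holding it fully out, with the frame hanging still - do not let go. Do not touch the board or its frame with the robot or the scanner, and leave the tools and tins round the holder where they are.

Things in the scene. Friction and masses are not known exactly. Their poses are not given: they have to be found in the camera images.
- board_holder: Tilting circuit-board holder, fixed. Origin: centre of underside, on the bench; front is -x. Blue base 120 (x) x 176 (y) mm, top at 13 mm; aluminium posts at y = -69 (101 mm high) and y = +69 mm (124 mm high), each 10 mm thick, 40 mm wide. Between them the frame with the board turns about a level axis along y, 85 mm up. The plunger passes through the +y post, red knob outside.
- label (a point): Centre of the white bar-code label (16 x 30 mm) on the board's face; z points out of the face, y along the holder's y. Locked, it faces the holder's -x and 30 degrees upward, 86 mm above the bench. A level scanner reads it well; it reads up to 60 degrees off z, with the window 40 to 160 mm away, aimed within 12 mm of the centre.
- plunger (a joint): Travel of the sprung index plunger in m: 0 = pin home in the disc, 0.010 = pulled out to its stop, along the holder's +y. The pin is clear of the hole from 0.006. The spring pulls it back in with 6 N at 0 and 14 N at the stop.
- plunger_knob (a point): Centre of the red pull knob: round, 25 mm diameter, 23 mm long, axis along the holder's y, 109 mm above the bench, at y = +99 mm in the holder's frame when home; moves out along +y. Between it and the post (face 13 mm from the knob's inner end) is only a 15 mm steel sleeve. Pinch it from above, fingers on its holder -x and +x sides.
- frame (a joint): Turn of the frame (75 x 102 mm, with a 66 mm steel index disc at its +y end) in rad: 0 = locked, label to the front; grows as the face turns forward and down. Unlocked, the frame, heavier on its face side, turns over by itself within about 2 s and hangs still, face down, at about 2.1.
- scanner: Cordless stick bar-code scanner, about 0.13 kg, flat on the bench. Origin: centre of underside; x along it to the nose, z up (orange key on top). Ribbed grey handle 30 mm wide (y), 25 mm high, x = -72 to +28 mm; black head 34 mm wide, 28 mm high, to x = +72 mm. Centre of mass near x = +5 mm.
- scanner_window (a point): Centre of the red window on the scanner's nose, 73 mm ahead of the scanner's origin and 14 mm above its underside. It looks along the scanner's +x; y and z are the scanner's own. Fixed things near the scanner:bench power supply, 200 mm high (world x over 0.47, y -0.24 to -0.10), and vice, 90 mm high (x 0.31 to 0.48, y 0 to 0.12).
- solder_reel: Solder reel, 58 mm across, 45 mm high, standing beside the holder, away from the plunger: leave alone. Origin: centre of underside.
- flux_tin: Yellow tin, 48 mm across, 21 mm high, behind the plunger side of the holder: leave alone. Origin: centre of underside.
- tweezers: Steel tweezers, 122 mm long (y), 14 mm wide, 9 mm high, lying in front of the holder: leave alone. Origin: centre of underside.
- side_cutter: Blue-handled side cutter, 141 mm long (y), 68 mm wide, 16 mm high, lying behind the holder: leave alone. Origin: centre of underside.

How it is judged (in metres and radians):
On the way, in this order (a step that is already met when the one before it is completed fails the run):
1. the held scanner points at the label and is kept steady on it (x of label in the frame of scanner_window between 0.04 and 0.16 m and y of label in the frame of scanner_window between -0.012 and 0.012 m and z of label in the frame of scanner_window between -0.012 and 0.012 m and angle between the x axis of scanner_window and the z axis of label, either way round below 1.05 rad and z of scanner_window in the frame of label above 0.02 m and linear speed of scanner below 0.03 m/s and angular speed of scanner below 0.2 rad/s and contact force between the fingers and scanner above 1 N), for 0.8 s.
2. the scanner lies flat on the bench again, released, clear of the holder (height (world z) of scanner below 0.008 m and angle between scanner's own z axis and vertical below 0.15 rad and linear speed of scanner below 0.02 m/s and contact force between each of the arm, the fingers and scanner below 0.1 N and contact force between scanner and board_holder below 0.1 N), for 0.2 s.
3. the plunger is pulled out to its stop by its knob and the frame has turned over (value of joint plunger above 0.0085 m and value of joint frame above 1.5 rad and contact force between the fingers and plunger above 5 N), for 0.2 s.
At the end, for the whole second after the job is handed in: The gripper still holds the knob (over 5 N), the plunger at least 8.5 mm out of 10; the frame has turned over (over 1.5 rad) and hangs still (under 0.3 rad/s); the scanner lies flat on the bench (8 mm, 0.15 rad), at rest, untouched and not against the holder (all of step 2 and all of step 3 and contact force between scanner and plunger below 0.1 N and velocity of joint frame between -0.3 and 0.3 rad/s); the arm keeps its last pose, push and grip.
It fails at once if the board or its frame is touched by the robot or the scanner (contact force between any of the arm, the fingers, scanner and frame above 1 N).
It fails at once if a tool or tin round the holder is moved by more than 2 cm (distance of any of solder_reel, flux_tin, tweezers, side_cutter from where it was at the start of the episode above 0.02 m).
It also fails if it takes over 64 s, if anything falls off the work surface, if the arm or the gripper's body presses on something with over 40 N, if the wrist force passes 120 N, or if a joint passes its speed limit or range.

### The arm

A 6-joint arm with a two-finger parallel gripper is mounted at the origin on a cart in front of the work surface, level with it; the furniture and walls round the work are solid. World frame = base frame: x ahead of the robot, y to its left, z up, the work surface at z = 0. Lengths are in mm, angles in rad, forces in N, time in s.
With the tool pointing down it reaches from about 350 to 875 mm from the base axis. Payload 15.5 kg.
Tool frame: the origin (TCP) lies at the very end of the fingers, on their centre line; the grasp point (between the pads) lies 19 mm behind it; z points along the fingers, y is the line along which they close (so a half turn about z gives the same grasp; the last joint's range is limited). The gripper opens to 85 mm and grips with 20 to 120 N. Pads are 22 mm wide; open, the fingers measure 114 mm over their backs; the gripper's body (76 mm by 85 mm) begins 54 mm behind the grasp point. The pads swing forward as they close: fully open they stand 13 mm farther back than shut.
Start: joints at [-1.198, 0.494, 1.345, -0, 1.302, -0.096], TCP at [282.386, -557.57, 231.277] pointing down, gripper open.
Joint ranges: [-2.91, 2.91], [-0.82, 2.16], [0.22, 2.67], [-1.22, 4.37], [0.12, 2.79], [-3.08, 3.08]. Speed limits (rad/s): [1.89, 1.89, 2.57, 3.01, 3.01, 3.01].

### API

Orientations are given as a unit quaternion [w, x, y, z].
In Python, from station import robot gives the robot as it stands. Calls block until the motion is done:
- robot.movep(position, orientation): joint-space move of the TCP to a pose.
- robot.line_to(position, ori=None, vel=150, until_force=None): straight line of the TCP; ori=None keeps the orientation; vel is the mean speed in mm/s. With until_force (N) it stops when the force on the tool has changed by that much, and returns True; else False.
- robot.set_joints(angles): joint-space move.
- robot.set_gripper(opening, squeeze=None): finger opening in mm; squeeze is the grip in N (None keeps the last); returns when the fingers have stopped.
- robot.hold(seconds).
- robot.solve_ik(position, orientation): joint angles nearest the present ones, or None.
- robot.sense(): the state.
- robot.read_camera(name): name is "scene" or "top" or "wrist"; returns the picture (384x512x3 uint8, red, green, blue); there is no depth.
- robot.camera_info(name): a dict with "vfov" (degrees; the focal length in pixels is half the picture's height over the tangent of half this angle, whatever the lens; pixels are square), "cx", "cy" (the principal point, pixels), "eye" and "orientation" of the camera in the world; the wrist camera has in their place "hand_eye" (4x4, takes a point from camera to tool coordinates, whose origin is the TCP and whose axes are the flange's). Camera axes: x right, y down, z forward; pixel columns grow to the right and rows downward; lengths in mm; the calibration is good to about 2 mm. The wrist camera is an equidistant fisheye: a pixel r from the principal point sees the ray r / f radians off the axis. A picture is of the moment at which its call begins: read the wrist's pose just before it. camera_info takes no time and is no camera call.
A pose or a line that the arm cannot do raises robot.IKError and nothing moves.
- robot.sign_off(): hands the job in; it is judged then, once.
The state is a dict: "time_s": time; "q": joint angles; "joint_vel": joint speeds; "tau": joint torques, N m; "ee_pos": TCP position; "orientation": TCP orientation; "wrist_force": force on the tool from outside, world axes, zero at the start; "ft_torque": the same for the moment, N m; "grip_width": finger opening in mm; "finger_force": force on a finger pad.
Only numpy, scipy, OpenCV 4.12 (cv2) and the standard library are available. Lean on these libraries where they do the work, as an engineer would, in place of code of your own. Each camera call takes 0.05 s, during which the arm holds its last target. There are 200 camera calls.

## Working session

There is one attempt and no reset: what is moved stays moved. The work goes in short steps, each a Python script; the robot and the scene stay as the last script left them, time stands still between calls to the robot, and variables do not carry over. Pictures are saved under pics/ and viewed, at most 10 in all, crops included, and the job is handed in when it is done.

```bash
mkdir -p pics; ls
python3 - <<'E'
from station import robot
import cv2
for n in ("scene","top"):
    cv2.imwrite(f"pics/{n}0.png",cv2.cvtColor(robot.read_camera(n),cv2.COLOR_RGB2BGR)); print(n,robot.camera_info(n))
print(robot.camera_info("wrist")); s=robot.sense(); print(s)
E
```

```text
pics
scene {'vfov': 48.56996668763728, 'cx': 254.736333500741, 'cy': 192.32343451806182, 'eye': array([-102.1888956, -851.4932601,  490.4246817]), 'orientation': array([-0.46504116,  0.78569968, -0.34733214,  0.21394655])}
top {'vfov': 48.08136749731657, 'cx': 249.92424389407626, 'cy': 188.34219015425842, 'eye': array([ 427.27876665, -338.9695149 , 1038.7368153 ]), 'orientation': array([ 0.01888747, -0.69968245,  0.71376914, -0.024927  ])}
{'vfov': 65.70646984690485, 'cx': 251.78579148881067, 'cy': 190.81918613896315, 'hand_eye': array([[ 3.82375832e-04, -9.46018350e-01, -3.24112843e-01,
         8.35682284e+01],
       [ 9.99999880e-01,  4.61303677e-04, -1.66688728e-04,
         1.07537325e+00],
       [ 3.07205042e-04, -3.24112740e-01,  9.46018413e-01,
        -1.42539434e+02],
       [ 0.00000000e+00,  0.00000000e+00,  0.00000000e+00,
         1.00000000e+00]])}
{'time_s': 0.1, 'q': array([-1.19750447e+00,  4.94122059e-01,  1.34607361e+00,  4.71803119e-05,
        1.30247200e+00, -9.55115216e-02]), 'joint_vel': array([ 3.49707617e-04, -2.18585733e-03, -1.83613650e-03, -1.51933939e-03,
        1.45975245e-03, -9.64096651e-05]), 'tau': array([-1.42530362e-04, -8.83589458e+01, -3.84563541e+01, -2.35650632e-04,
        5.11626306e-03, -4.94430608e-06]), 'ee_pos': array([ 282.28129044, -557.26784817,  230.75773818]), 'orientation': array([-5.35478760e-04,  9.72654794e-01,  2.32254950e-01, -5.18908948e-05]), 'wrist_force': array([ 0.09456159, -0.64479837, -0.54412555]), 'ft_torque': array([-0.03036138, -0.02126368,  0.02904567]), 'finger_force': 0.0, 'grip_width': 85.15008623521342}
```

```bash
python3 -c "
import cv2
for n in ('scene','top'):
    cv2.imwrite(f'pics/{n}0b.png',cv2.resize(cv2.imread(f'pics/{n}0.png'),(800,600),interpolation=cv2.INTER_CUBIC))"
```

```text
(no output)
```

View pics/scene0b.png

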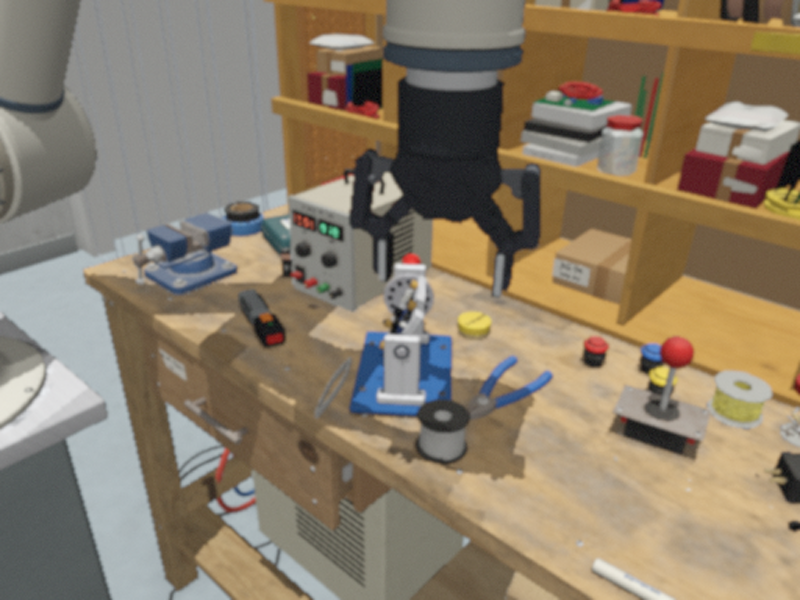

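View pics/top0b.png

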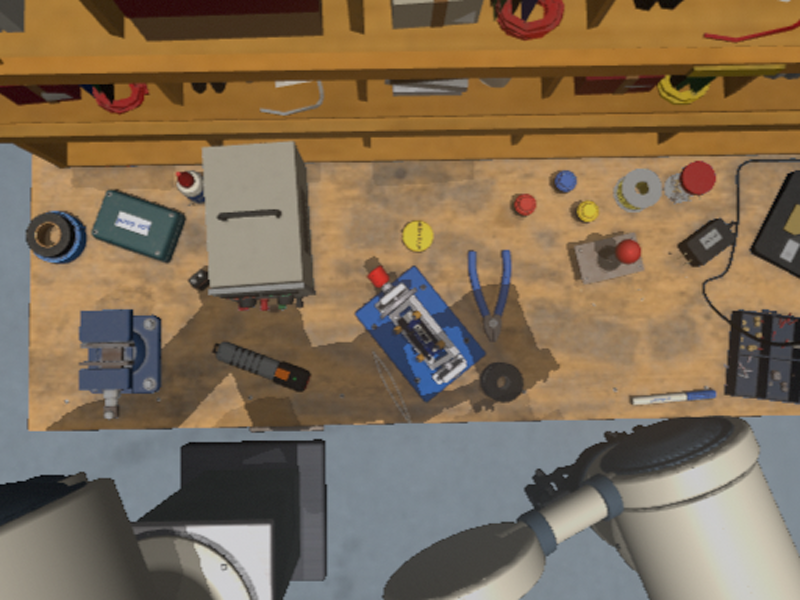

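The scene view shows the holder, with the scanner behind it next to the power supply. In the top view (800x600 scale) the scanner runs from (215,347) to its nose at (308,380). The base corners are at (356,313), (418,267), (485,352) and (431,400), and the red knob is at (377,275).

```bash
cat > h.py <<'E'
import numpy as np, cv2
from scipy.spatial.transform import Rotation as R
def rot(q): return R.from_quat(np.roll(q,-1))
def quat(r): return np.roll(r.as_quat(),1)
def ray(info,uv,pose=None):
    "origin and direction (world) of a pixel; pose=(ee_pos,quat) for the wrist"
    f=192/np.tan(np.radians(info["vfov"]/2)); d=(np.array(uv,float)-[info["cx"],info["cy"]])/f
    if pose is None: return info["eye"], rot(info["orientation"]).apply([*d,1])
    t=np.hypot(*d); v=np.array([*(np.sin(t)*d/max(t,1e-9)),np.cos(t)]); H=info["hand_eye"]; r=rot(pose[1])
    return pose[0]+r.apply(H[:3,3]), r.apply(H[:3,:3]@v)
def onz(info,uv,z,pose=None):
    o,d=ray(info,uv,pose); return o+d*(z-o[2])/d[2]
def project(info,P,pose=None):
    f=192/np.tan(np.radians(info["vfov"]/2)); P=np.atleast_2d(P)
    if pose is None: c=rot(info["orientation"]).inv().apply(P-info["eye"]); k=f*c[:,:2]/c[:,2:]
    else:
        H=info["hand_eye"]; c=(rot(pose[1]).inv().apply(P-pose[0])-H[:3,3])@H[:3,:3]
        rho=np.hypot(c[:,0],c[:,1]); k=f*(np.arctan2(rho,c[:,2])/rho)[:,None]*c[:,:2]
    return k+[info["cx"],info["cy"]]
def down(a):
    "tool pointing down, tool y (closing line) at world yaw a"
    y=np.array([np.cos(a),np.sin(a),0]); z=np.array([0,0,-1.]); return quat(R.from_matrix(np.c_[np.cross(y,z),y,z]))
E
python3 - <<'E'
from station import robot
from h import *
i=robot.camera_info("top"); k=.64
for n,p,z in [("L",(356,313),13),("T",(418,267),13),("Rr",(485,352),13),("B",(431,400),13),("knob",(377,275),115),("tail",(215,347),15),("nose",(308,380),20),("tin",(418,236),21),("reel",(501,381),45),("tw1",(376,355),5),("tw2",(407,418),5)]:
    print(n,onz(i,np.array(p)*k,z).round(1))
im=robot.read_camera("top"); h=cv2.cvtColor(im,cv2.COLOR_RGB2HSV)
m=((h[...,0]>100)&(h[...,0]<125)&(h[...,1]>150)&(h[...,2]>60)).astype(np.uint8); m[:160]=0;m[265:]=0;m[:,:220]=0;m[:,315:]=0
pts=cv2.findNonZero(cv2.morphologyEx(m,cv2.MORPH_OPEN,np.ones((3,3),np.uint8)))
W=np.array([onz(i,p[0],13)[:2] for p in pts],np.float32); print(cv2.minAreaRect(W))
E
```

```text
L [ 463.3 -295.2   13. ]
T [ 531.9 -391.4   13. ]
Rr [ 400.  -490.4   13. ]
B [ 329.3 -406.4   13. ]
knob [ 511.5 -329.4  115. ]
tail [416.  -80.9  15. ]
nose [ 363.7 -221.6   20. ]
tin [ 578.6 -392.    21. ]
reel [ 357.9 -508.    45. ]
tw1 [ 398.6 -324.4    5. ]
tw2 [ 302.1 -369.8    5. ]
((430.6738586425781, -391.55145263671875), (169.24659729003906, 113.56493377685547), 37.60559844970703)
```

Run:
```python
from station import robot
from h import *
import pickle
out={}
for n,p,a in [("hold",(431,-394,270),37.6),("scan",(390,-151,240),-20.4)]:
    robot.movep(p,down(np.radians(a))); robot.hold(.3); s=robot.sense(); im=robot.read_camera("wrist")
    out[n]=(s["ee_pos"],s["orientation"],im); cv2.imwrite(f"pics/w_{n}.png",cv2.resize(im[...,::-1],(800,600),interpolation=cv2.INTER_CUBIC)); print(s["q"].round(2),s["time_s"])
pickle.dump(out,open("looks.pkl","wb"))
```

```text
[-0.84  0.4   1.4  -0.    1.35 -1.5 ] 1.7667
[-0.51  0.19  1.81 -0.    1.14 -0.16] 3.3833
```

View pics/w_hold.png

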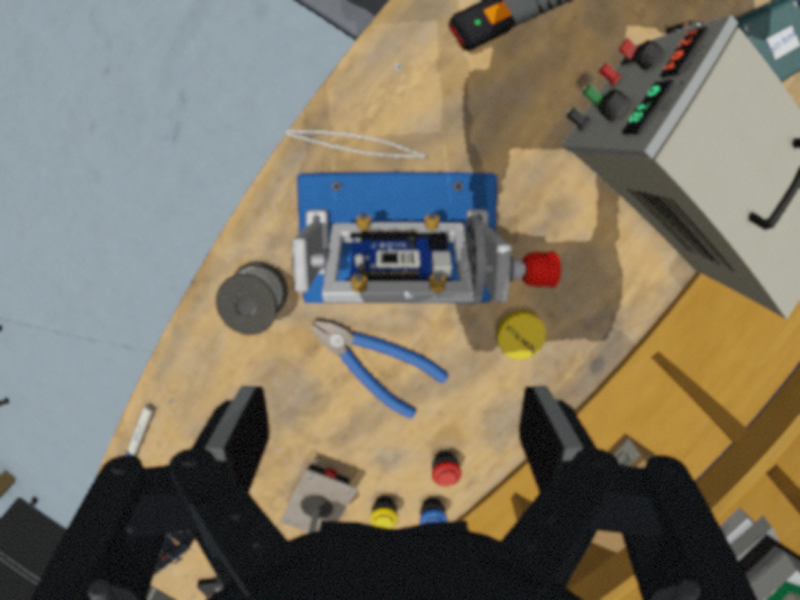

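View pics/w_scan.png

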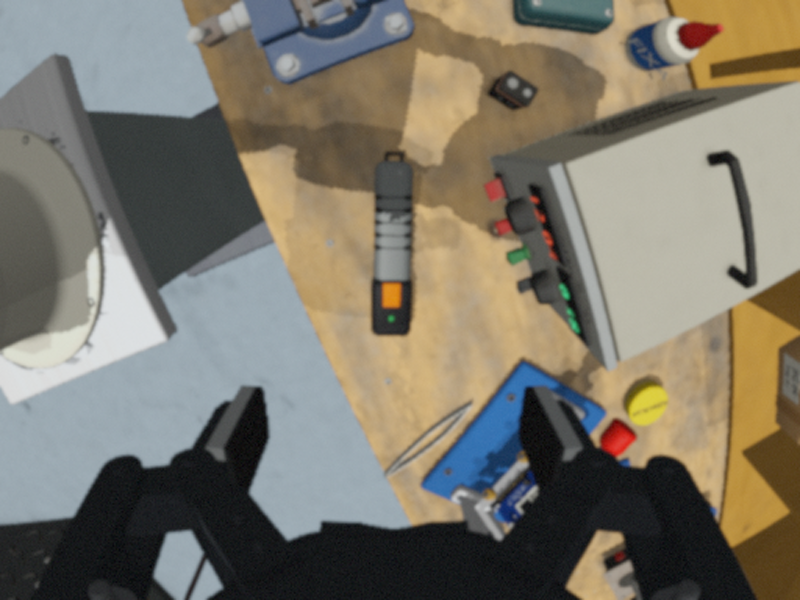

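The holder view shows the label at (398,258), front base corners at (298,174) and (497,174), and the knob spanning (525..561, 252..286). The scanner view shows the nose edge at (391,334), head sides at x=373/409, tail at about (394,160), and handle sides at x=375/411.

Run:
```python
from station import robot
from h import *
import pickle
L=pickle.load(open("looks.pkl","rb")); wi=robot.camera_info("wrist"); ti=robot.camera_info("top"); k=.64
o=L["hold"]; P=lambda p,z,o=o: onz(wi,np.array(p)*k,z,o[:2])
c1,c2=P((298,174),13),P((497,174),13); d=c2-c1; a=np.arctan2(d[1],d[0]); print("corners",c1,c2,np.linalg.norm(d),np.degrees(a))
y=np.array([np.cos(a),np.sin(a)]); x=np.array([y[1],-y[0]])
C=(c1+c2)[:2]/2+60*x; print("centre",C)
loc=lambda q:(np.round([(q[:2]-C)@x,(q[:2]-C)@y],1))
lab=P((398,258),86); print("label",lab,loc(lab), "top:",loc(onz(ti,np.array((421,343))*k,86)))
# label by colour and knob by colour
for im,p,info,nm,z0 in [(o[2],o[:2],wi,"w",1),(robot.read_camera("top"),None,ti,"t",0)]:
    h=cv2.cvtColor(im,cv2.COLOR_RGB2HSV); m=(((h[...,0]<8)|(h[...,0]>172))&(h[...,1]>170)&(h[...,2]>90)).astype(np.uint8)
    n,_,st,ce=cv2.connectedComponentsWithStats(m)
    for j in range(1,n):
        if st[j,4]>60:
            q=onz(info,ce[j],109,p); l=loc(q)
            if abs(l[0])<40 and 60<l[1]<140: print("knob",nm,ce[j],st[j],q.round(1),l)
o2=L["scan"]; Q=lambda p,z:P(p,z,o2)
for n,p,z in [("nose",(391,334),14),("headL",(373,310),20),("headR",(409,310),20),("hL",(375,230),13),("hR",(411,230),13),("hL2",(376,180),13),("hR2",(412,180),13),("tail",(394,160),13)]: print(n,Q(p,z).round(1))
```

```text
corners [ 329.88578724 -397.02713152   13.        ] [ 465.97324182 -291.98119191   13.        ] 171.91406202602482 37.664559226424586
centre [ 434.59176485 -392.00026051]
label [ 432.89956661 -390.3898238    86.        ] [-2.3 -0.4] top: [-13.1 -12.8]
knob w [347.04605263 171.98464912] [335 161  24  23 456] [ 513.5 -329.7  109. ] [ -1.1 100.5]
knob t [241.93693694 176.78378378] [236 170  13  14 111] [ 510.3 -330.7  109. ] [-2.3 97.4]
nose [ 362.3 -222.1   14. ]
headL [ 356.8 -194.1   20. ]
headR [ 384.9 -204.5   20. ]
hL [ 381.9 -132.9   13. ]
hR [ 409.1 -143.    13. ]
hL2 [397.  -95.3  13. ]
hR2 [ 423.7 -105.2   13. ]
tail [415.9 -85.3  13. ]
```

```bash
cat > p.py <<'E'
from h import *
YS=np.radians(-111.5); xs=np.array([np.cos(YS),np.sin(YS),0]); S=np.array([388.9,-154.1,0])
AH=np.radians(37.6); yh=np.array([np.cos(AH),np.sin(AH),0]); xh=np.array([yh[1],-yh[0],0]); LAB=np.array([433,-390.4,86])
G=S+3*xs; qs=down(YS+np.pi/2); qh=down(AH)
Z=np.array([0,0,1.])
E
python3 - <<'E'
from station import robot
from p import *
robot.set_gripper(70); robot.movep(G+90*Z,qs); robot.line_to(G+25*Z,vel=150)
print("hit",robot.line_to(G+3*Z,vel=40,until_force=10))
robot.set_gripper(0,60); s=robot.sense(); print(s["ee_pos"],s["grip_width"],s["finger_force"])
robot.line_to(G+110*Z,vel=100)
T=LAB-145*xh; robot.movep([*T[:2],113],qh); robot.line_to([*T[:2],75],vel=60); robot.hold(1.5)
s=robot.sense(); print(s["ee_pos"],s["grip_width"],s["finger_force"],s["time_s"])
import pickle
im=robot.read_camera("wrist"); pickle.dump((s["ee_pos"],s["orientation"],im),open("scan.pkl","wb"))
cv2.imwrite("pics/scanpose.png",cv2.resize(im[...,::-1],(800,600),interpolation=cv2.INTER_CUBIC))
im=robot.read_camera("scene");cv2.imwrite("pics/scanscene.png",cv2.resize(im[130:290,150:364,::-1],(800,598),interpolation=cv2.INTER_CUBIC))
E
```

```text
hit False
[ 387.89665716 -156.92140316    3.33062288] 28.748206121106755 58.57682526111603
[ 344.54163585 -275.52205019   74.99540901] 28.95413243355384 59.194968938827515 10.9083
```

View pics/scanpose.png

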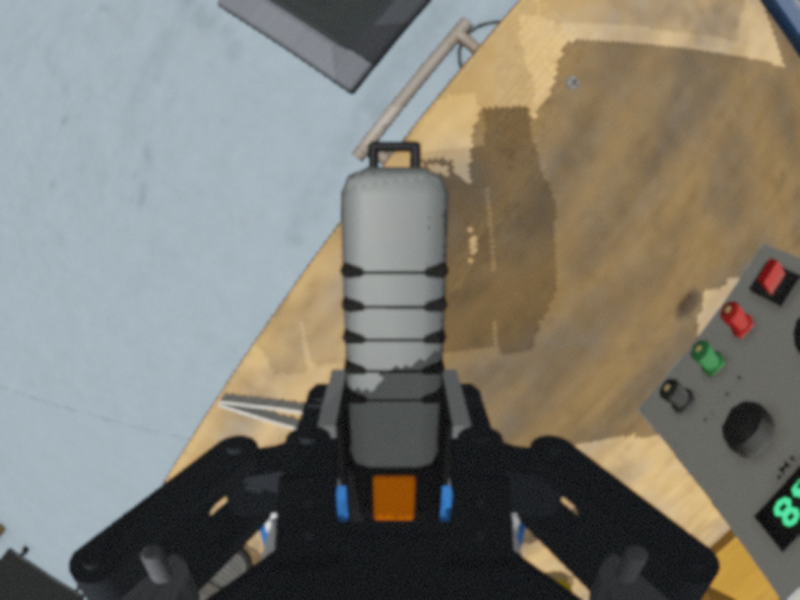

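View pics/scanscene.png

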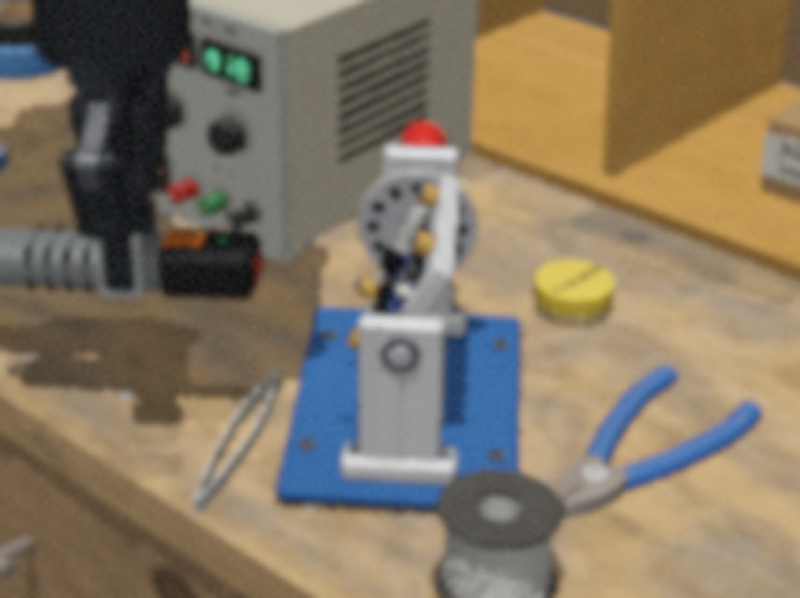

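The wrist view shows the scanner straight in the fingers: its axis stays at x≈394 from tail to key. In the scene crop it is level, with the window at (257,262) pointing at the label near (405,297). I'll check this numerically.

Run:
```python
from station import robot
from p import *
i=robot.camera_info("scene"); T=robot.sense()["ee_pos"]
print("window",project(i,T+70*xh+11*Z),"seen 218.7,200.1"); print("label",project(i,LAB),"seen 258.3,209.5")
for d in (-8,0,8): print(d,project(i,LAB+d*yh),project(i,LAB+d*Z))
im=robot.read_camera("top")
cv2.imwrite("pics/topscan.png",cv2.resize(im[150:270,160:320,::-1],(800,600),interpolation=cv2.INTER_CUBIC))
print((project(robot.camera_info("top"),[LAB,T+70*xh+11*Z])-[160,150])*5)
im=robot.read_camera("scene")
cv2.imwrite("pics/scz.png",cv2.resize(im[170:230,210:290,::-1],(800,600),interpolation=cv2.INTER_CUBIC)); print((project(i,[LAB])-[210,170])*10)
```

```text
window [[220.16561069 200.70276618]] seen 218.7,200.1
label [[259.0932487 202.5893483]] seen 258.3,209.5
-8 [[258.81817586 204.67810116]] [[259.01820829 206.20336842]]
0 [[259.0932487 202.5893483]] [[259.0932487 202.5893483]]
8 [[259.36361597 200.53632692]] [[259.16899464 198.94134897]]
[[548.57127914 310.12245884]
 [416.18751853 416.84480083]]
[[490.93248696 325.89348304]]
```

View pics/topscan.png

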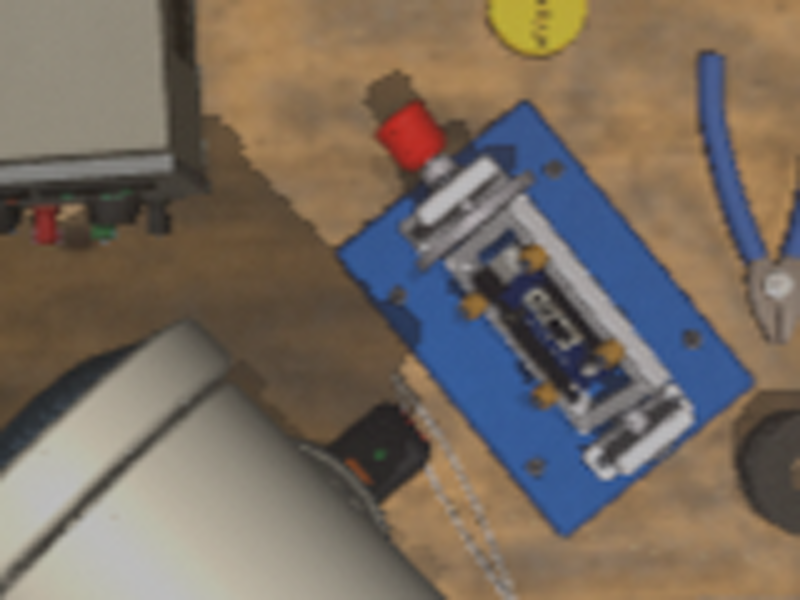

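View pics/scz.png

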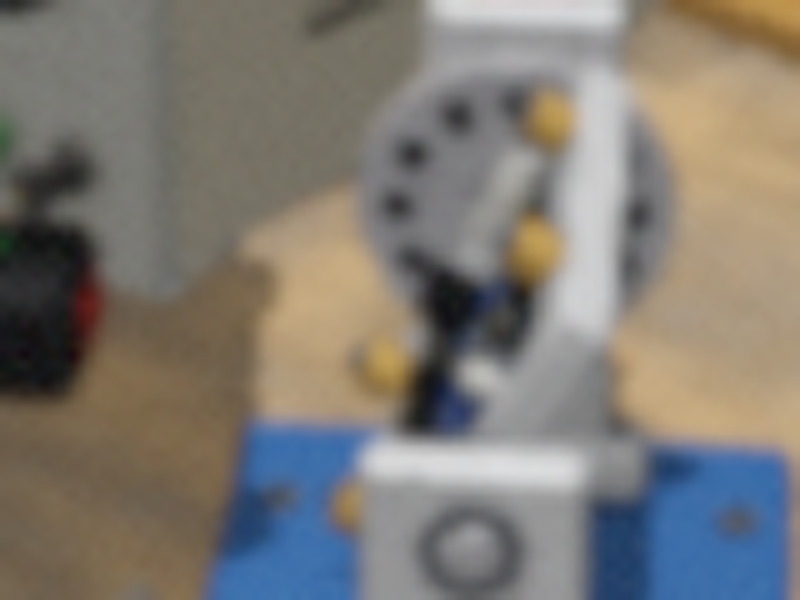

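The top crop shows the label at (551,318) against a predicted (548,310), and the nose is on axis within about 2 mm. The scene crop puts the window within 1.5 px of its prediction, so the scan pose is good and was held. Next I'll lay the scanner back down and go above the knob.

```bash
cat >> p.py <<'E'
K=np.array([512.5,-331,0]); qk=down(AH-np.pi/2)
E
python3 - <<'E'
from station import robot
from p import *
robot.hold(.5); T=robot.sense()["ee_pos"]
robot.line_to(T-20*xh+38*Z,vel=120); robot.movep(G+100*Z,qs); robot.line_to(G+20*Z,vel=120)
print("hit",robot.line_to(G+2.5*Z,vel=25,until_force=8),robot.sense()["ee_pos"])
robot.set_gripper(70); robot.hold(.3); robot.line_to(G+150*Z,vel=120)
s=robot.sense(); print(s["time_s"],s["grip_width"])
robot.movep(K+210*Z-40*yh,qk); robot.hold(.2); s=robot.sense(); print(s["q"].round(2),s["time_s"])
wi=robot.camera_info("wrist"); im=robot.read_camera("wrist"); p=(s["ee_pos"],s["orientation"])
h=cv2.cvtColor(im,cv2.COLOR_RGB2HSV); m=(((h[...,0]<8)|(h[...,0]>172))&(h[...,1]>170)&(h[...,2]>70)).astype(np.uint8)
n,_,st,ce=cv2.connectedComponentsWithStats(m)
for j in range(1,n):
    if st[j,4]>60:
        q=onz(wi,ce[j],112,p); print(ce[j].round(1),st[j],q.round(1),((q-K)@xh).round(1),((q-K)@yh).round(1))
vis=np.hstack([cv2.resize(im[...,::-1],(400,300)),cv2.resize(robot.read_camera("top")[...,::-1],(400,300))])
cv2.imwrite("pics/knob.png",vis)
E
```

```text
hit True [ 387.7294846  -156.83300106    3.34037357]
16.9667 69.77291779939333
[-0.74  0.48  1.44  0.    1.22  0.18] 18.075
[252.4 146.7] [238 132  30  31 800] [ 512.4 -331.3  112. ] 0.2 -0.2
[437.2 173.9] [430 166  19  22 156] [ 605.  -485.1  112. ] 178.5 -20.7
[470.7 297.9] [461 287  21  24 353] [ 540.9 -676.2  112. ] 290.8 -188.1
```

View pics/knob.png

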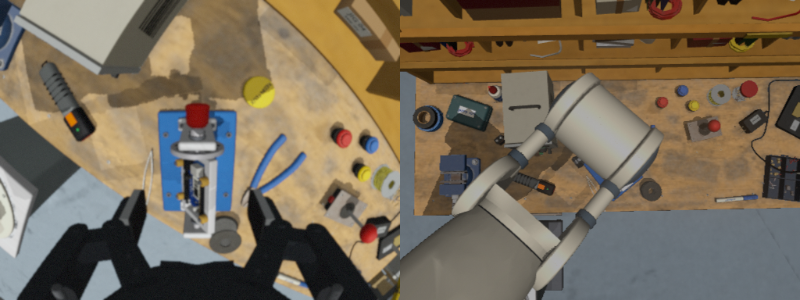

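The wrist view shows the scanner lying flat back in place, nothing else disturbed, and the knob centred under the gripper within 0.3 mm of my estimate. I'll grip it gently and then pull.

Run:
```python
from station import robot
from p import *
robot.set_gripper(58); robot.line_to(K+1*yh+170*Z); robot.line_to(K+1*yh+118*Z,vel=100); robot.hold(.3)
f0=robot.sense()["wrist_force"]
print(robot.line_to(K+1*yh+90*Z,vel=40,until_force=10))
F=lambda: (lambda f:np.round([f@xh,f@yh,f[2]],1))(robot.sense()["wrist_force"]-f0)
robot.set_gripper(0,20); robot.hold(.2); s=robot.sense(); print("grip",s["grip_width"],s["finger_force"],F(),s["ee_pos"])
robot.set_gripper(0,90); robot.hold(.2); s=robot.sense(); print("grip",s["grip_width"],s["finger_force"],F(),s["time_s"])
P=s["ee_pos"].copy(); 
for d in [4,8,9,9.5,10,10.5,11,11.5,12]:
    robot.line_to(P+d*yh,vel=20); robot.hold(.15); f=F(); s=robot.sense(); print(d,f,round((s["ee_pos"]-P)@yh,2),s["grip_width"],round(s["time_s"],1))
    if abs(f[1])>28: break
robot.hold(3); s=robot.sense(); print(F(),s["finger_force"],round((s["ee_pos"]-P)@yh,2),s["time_s"])
v=np.hstack([cv2.resize(robot.read_camera("wrist")[...,::-1],(400,300)),cv2.resize(robot.read_camera("scene")[130:290,150:364,::-1],(400,300))]); cv2.imwrite("pics/pull.png",v)
```

```text
False
grip 24.102542364789674 22.055691182613373 [-6.   0.9  5.8] [ 512.85832146 -329.7123065    90.2244832 ]
grip 22.206476016464084 87.65718340873718 [-5.5  0.7  9. ] 21.8083
4 [-0.8 -7.6  4. ] 3.18 22.21298318513845 22.3
8 [ -1.1 -10.4   3.8] 6.84 22.7970729434554 22.8
9 [-0.8 -9.8  4.4] 7.72 22.809304056959057 23.2
9.5 [ -0.9 -11.4   3.7] 8.19 22.376252814995862 23.6
10 [ -0.6 -12.5   4.5] 8.66 22.44171796106939 24.0
10.5 [ -0.9 -12.6   3.9] 9.12 22.709925907590033 24.4
11 [ -1.2 -13.1   5. ] 9.57 22.6541873026323 24.8
11.5 [ -0.6 -12.3   5.3] 10.01 22.555719205515157 25.2
12 [ -0.7 -17.1   5.4] 10.11 22.7247840506925 25.6
[ -0.  -16.4   4.9] 88.1560206413269 10.09 28.6167
```

View pics/pull.png

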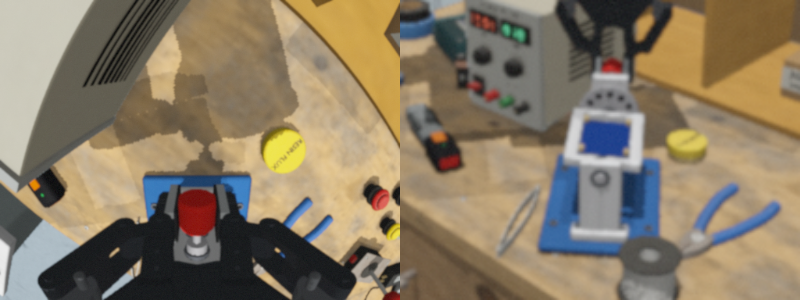

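The knob is at its stop: travel stalled at 10.1 mm as the force rose. The frame has turned over (blue back of the board up), and the scanner is lying flat, well clear of the holder.

```bash
python3 -c "
from station import robot
print(robot.sign_off())"
```

```text
the job is handed in; nothing more can be done
None
```

The label was scanned and the scanner laid flat again, and the job was handed in with the gripper holding the knob out at its stop and the frame hanging turned over; no verdict came back at hand-in.

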